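# Set a bench extraction inlet to its working opening and lock its slide gate

### The job

The bench extraction inlet is shut; please open it to its working setting and lock it there. Lift the gate's spring plunger by its T-handle and turn it so that it stays up clear of the closed hole, draw the stiff slide gate partly out by its bar handle, then turn the plunger back and pull on until its pin snaps fully down into the working hole, the middle one of three. Leave the tip box, the bottle and the tape roll beside it standing where they are.

Things in the scene. Friction and masses are not known exactly. Their poses are not given: they have to be found in the camera images.
- gate: Extraction inlet bolted to the bench: round steel flange (160 mm across) and, on a duct stub, a flat aluminium gate housing 160 mm wide, reaching 80 mm to -x and 62 mm to +x of the duct axis, top face 70 mm above the bench. Origin: duct axis at bench level; z up. The slide gate pulls straight out along this frame's -x, roughly towards the robot.
- collar (a point): Centre of the lip of the open round inlet collar with wire guard, on top of the housing over the duct: 100 mm across, lip 92 mm above the bench. Fixed. Through it one sees how far the gate is open.
- blade: Slide gate: 4 mm steel sheet 136 mm wide with a bar handle on its front end. Origin: middle of the bar, a 12 mm round bar 110 mm long along this frame's y, 104 mm above the bench, 42 mm above the sheet, on posts 46 mm either side of the middle. Axes parallel to gate. Shut, the bar is 140 mm from the duct axis. Stiff: about 11 N of sliding friction; stays where left; stops 95 mm out.
- pin_spot (a point): Fixed point on the sheet's top face under the plunger, where its flat 10 mm pin goes down. Holes (10.5 mm) pass under it as the gate slides: one when shut, one at 90 mm out (fully open), between them the working hole, in a flush plate clamped where the air was balanced: 38 to 54 mm out, different each time, hidden in the housing, so felt for. A pin in a hole locks the gate but for 1 to 2 mm of play.
- tee: Grey T-handle of the spring plunger. Origin: middle of its cross bar, 70 mm long along this frame's x and 14 x 14 mm in section, on a 12 mm upright stem, 60 mm to -x and 58 mm to +y of the duct axis (gate frame). Down, it is 130 mm above the bench and its x is parallel to gate's x. It moves straight up and turns about the vertical.
- sleeve (a point): Centre of the top rim (102 mm above the bench) of the slotted steel sleeve under the T. The slot runs along the gate's travel: T parallel to the travel, its cross pin is in the slot and it cannot turn. Lifted 15 mm or more the T turns up to 1.4 rad (stop), anticlockwise from above; let go when turned over 0.4 rad it stays up, parked. Turned back to within 0.1 rad of parallel and let go, it drops.
- plunger (a joint): Lift of the plunger in m, against a spring (5 N when down, 8 N at the top): 0 = pin fully down in a hole; about 0.012 = let down, but resting on the sheet between holes (it rides there and snaps into the next hole that comes under it); about 0.015 = parked on the sleeve's rim; 0.018 = upper stop.
- tip_box: Bystander: blue pipette-tip box with a pale lid, 122 x 84 x 70 mm high, on the bench beside the inlet. Origin at the centre of its underside.
- wash_bottle: Bystander: white bottle with a blue cap, 68 mm across and 165 mm high, on the bench on the other side of the inlet. Origin at the centre of its underside.
- tape_roll: Bystander: green roll of tape lying flat beside the bar handle, 104 mm across, 25 mm high. Origin at the centre of its underside.

How it is judged:
By the outcome, as a careful person would: the job done as asked, in the order asked, and still so for the second after the job is handed in, with the robot touching nothing.
It also fails if it takes over 72 s, if anything falls off the work surface, if the arm or the gripper's body presses on something with over 40 N, if the wrist force passes 120 N, or if a joint passes its speed limit or range.

### The arm

A 6-joint arm with a two-finger parallel gripper is mounted at the origin on the work surface. World frame = base frame: x ahead of the robot, y to its left, z up, the work surface at z = 0. Lengths are in mm, angles in rad, forces in N, time in s.
With the tool pointing down it reaches from about 275 to 1000 mm from the base axis. Payload 8.4 kg.
Tool frame: the origin (TCP) lies between the finger pads; the fingertips stand r.finger_overhang ahead of it and the grasp point (between the pads) is the TCP (r.finger_overhang is the distance from the TCP to the fingertips, in mm); z points along the fingers, y is the line along which they close (so a half turn about z gives the same grasp; the last joint's range is limited). The gripper opens to 85 mm and grips with 20 to 120 N. Pads are 22 mm wide; open, the fingers measure 114 mm over their backs; the gripper's body (76 mm by 85 mm) begins 54 mm behind the grasp point. The pads swing forward as they close: fully open they stand 13 mm farther back than shut.
Start: joints at [1.278, 0.353, 1.633, -0, 1.155, -0.002], TCP at [179.198, 598.762, 250.281] pointing down, gripper open.
Joint ranges: [-2.63, 2.63], [-0.92, 2.1], [0.06, 2.66], [-1.3, 4.44], [0, 2.69], [-3.02, 3.02]. Speed limits (rad/s): [2.22, 2.22, 2.79, 3.14, 3.14, 3.14].

### API

Orientations are given as [roll, pitch, yaw] about the fixed x, y, z axes, in that order (R = Rz(yaw) Ry(pitch) Rx(roll)).
In Python, from rig import r, cams, sign_off gives the robot as it stands.
- The arm moves only by the shell command python3 -m crank 'ROWS' [FORCE]. ROWS is JSON, a list of rows, each a list of 7 numbers: the shift along the tool's x, y, z in m, then the turn, a rotation vector about the tool's x, y, z in rad, then the closure, from 0 (fully open) to 1 (shut). In form: [[dx, dy, dz, ax, ay, az, gripper], ...]. A call has 1 to 5 rows; each row is the pose to reach, as a shift and turn from the pose commanded when the call began, along the tool's axes at that moment; what a row does not reach only later rows make up. A row lasts 1/10 s, in which the tool goes at most 50 mm and 8.59 degrees, less where a joint would pass 70% of its speed; a pose out of reach is approached as far as the arm can. A call with a gripper value outside its range is refused whole. The fingers move at their own pace and stop on an object; FORCE is the grip in N (left out, the last holds). Time passes only in rows, so rows that repeat a pose let the fingers close. It gives the time, the measured TCP pose, the force, the opening and the grip force at its end, in the units of the state.
- r.sense(): the state, without advancing time (a new reading comes with each control period).
- cams.grab_frame(name): name is "scene" or "side" or "wrist"; returns a dict with "image" (384x512x3 uint8, red, green, blue), "fx", "fy", "cx", "cy" (pixels), "position" and "orientation" of the camera in the world. Camera axes: x right, y down, z forward; pixel columns grow to the right and rows downward; lengths in mm; the calibration is good to about 2 mm. A picture is of the moment at which its call begins. There is no depth.
- sign_off(): hands the job in; it is judged then, once.
The state is a dict: "clock": time; "qpos": joint angles; "qvel": joint speeds; "joint_efforts": joint torques, N m; "eef_pos": TCP position; "tcp_rot": TCP orientation; "contact_force": force on the tool from outside, world axes, zero at the start; "wrist_torque": the same for the moment, N m; "opening": opening from 0.0 (shut) to 1.0 (fully open); "grasp_force": force on a finger pad.
Only numpy, scipy, OpenCV 4.12 (cv2) and the standard library are available. Lean on these libraries where they do the work, as an engineer would, in place of code of your own. Each camera call takes 0.05 s, during which the arm holds its last target. There are 200 camera calls.

## Working session

There is one attempt and no reset: what is moved stays moved. The work goes in short steps, Python scripts to look and compute and a shell command to move; the robot and the scene stay as the last step left them, time stands still between calls to the robot, and variables do not carry over. Pictures are saved under pics/ and viewed, at most 10 in all, crops included, and the job is handed in when it is done.

```bash
mkdir -p pics; ls; python3 - <<'E'
from rig import r,cams
import cv2
print(r.sense(), r.finger_overhang)
for n in ("scene","side"):
    f=cams.grab_frame(n); cv2.imwrite(f"pics/{n}0.png",f["image"][:,:,::-1])
    print(n,{k:v for k,v in f.items() if k!="image"})
E
```

```text
pics
{'clock': 0.0, 'qpos': array([ 1.27758900e+00,  3.53675565e-01,  1.63416000e+00,  3.87680187e-06,
        1.15518175e+00, -2.39988013e-03]), 'qvel': array([-4.28895621e-04,  3.00526340e-05,  6.75756080e-04,  2.63851981e-04,
       -3.84335254e-04, -1.58140663e-03]), 'joint_efforts': array([-1.70347088e-03, -6.05282950e+01, -3.42071915e+01, -1.51224622e-04,
        9.78977914e-03, -2.31212545e-05]), 'eef_pos': array([179.06953106, 598.31787348, 249.5334678 ]), 'tcp_rot': array([-3.14016800e+00, -6.96353825e-06,  2.85078363e+00]), 'contact_force': array([-0.00688513, -0.09520771, -0.14852256]), 'wrist_torque': array([-0.01198624, -0.05257243, -0.03122258]), 'grasp_force': 0.0, 'opening': 1.0000252731923414} 19.0
scene {'fx': 410.66292197492345, 'fy': 410.66292197492345, 'cx': 255.71039587004995, 'cy': 186.74021102590834, 'position': array([1049.67662363,  500.37261689,  579.10444481]), 'orientation': array([-2.15548239, -0.01032391,  2.33226413])}
side {'fx': 451.28803891871246, 'fy': 451.28803891871246, 'cx': 257.50544313776976, 'cy': 188.5613988664183, 'position': array([ 142.15641365, -697.37156486,  640.93967939]), 'orientation': array([-2.13291734,  0.02103078, -0.53548414])}
```

View pics/scene0.png

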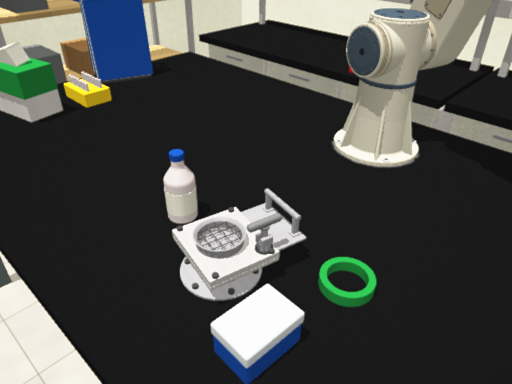

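View pics/side0.png

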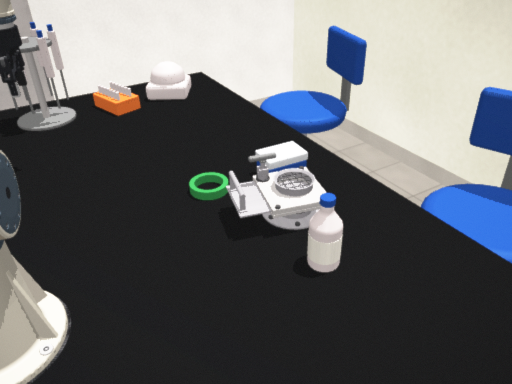

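Scene: collar at about (220,238), bar handle from (268,193) to (297,218), T near (265,230), bottle (181,195), tape (347,281), tip box (258,330). Side: T near (262,158), bar near (237,190), collar (295,183). A magnified pair will give pixel positions.

```bash
python3 - <<'E'
import cv2,numpy as np
a=cv2.imread("pics/scene0.png")[180:300,165:325]; b=cv2.imread("pics/side0.png")[135:235,220:353]
a=cv2.resize(a,(400*1,300),interpolation=3); a=cv2.resize(cv2.imread("pics/scene0.png")[180:280,205:305],(400,400),interpolation=3)
b=cv2.resize(cv2.imread("pics/side0.png")[140:240,225:325],(400,400),interpolation=3)
cv2.imwrite("pics/z0.png",np.hstack([a,b]))
E
```

```text
(no output)
```

View pics/z0.png

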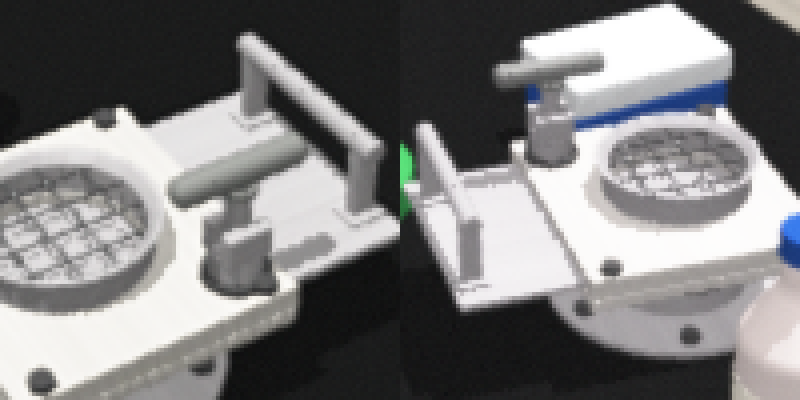

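The zoom shows, in scene pixels, T ends (248.7,227.5) and (281.3,217) and bar ends (266.8,190) and (298.8,217). In side pixels: T ends (249.3,158.2) and (275.5,155.5), bar ends (231.3,172) and (243,193.8), and the collar lip near (294.4,178.3). I'll fit the gate's x, y and yaw to these.

```bash
cat >h.py <<'E'
import numpy as np
from scipy.spatial.transform import Rotation as R
def proj(f,P):
    c=(np.atleast_2d(P)-f["position"])@R.from_euler("xyz",f["orientation"]).as_matrix()
    return np.c_[f["fx"]*c[:,0]/c[:,2]+f["cx"],f["fy"]*c[:,1]/c[:,2]+f["cy"]]
def world(g,p):  # g=x,y,yaw of gate
    return np.atleast_2d(p)@R.from_euler("z",g[2]).as_matrix().T+[g[0],g[1],0]
def ray(f,uv,z):
    d=R.from_euler("xyz",f["orientation"]).apply([(uv[0]-f["cx"])/f["fx"],(uv[1]-f["cy"])/f["fy"],1]); return f["position"]+d*(z-f["position"][2])/d[2]
E
python3 - <<'E'
from h import *; from rig import cams
from scipy.optimize import least_squares
S,D=cams.grab_frame("scene"),cams.grab_frame("side")
P=np.array([[-25,58,130],[-95,58,130],[-140,-55,104],[-140,55,104],[0,0,92.]])
us=np.array([[248.7,227.5],[281.3,217],[266.8,190],[298.8,217],[219.5,236]])
ud=np.array([[275.5,155.5],[249.3,158.2],[243,193.8],[231.3,172],[294.4,178.3]])
fn=lambda g:np.r_[(proj(S,world(g,P))-us).ravel(),(proj(D,world(g,P))-ud).ravel()]
for y0 in(0,.5,-.5):
    o=least_squares(fn,[600,100,y0],x_scale=[100,100,1]);print(o.x,o.cost)
print(o.fun.reshape(2,-1,2).round(1))
g=o.x;print("tee",world(g,[-60,58,130]),"bar",world(g,[-140,0,104]))
print("bottle",ray(D,(324,262),0),"tape",ray(S,(347,283),12),"box",ray(S,(258,322),70))
E
```

```text
[ 6.73354108e+02  5.55170690e+01 -2.30809089e-01] 19.289089074463824
[ 6.73354109e+02  5.55170698e+01 -2.30809084e-01] 19.289089074463856
[ 6.73354108e+02  5.55170688e+01 -2.30809092e-01] 19.28908907446393
[[[-1.4  2.5]
  [-0.8 -0.5]
  [-1.4  1.1]
  [-0.5  1.8]
  [-0.6 -2.3]]

 [[-0.5 -1.5]
  [-2.1  0.5]
  [-0.7  2. ]
  [-1.6 -0.1]
  [-1.3 -0.9]]]
tee [[628.21359456 125.70491696 130.        ]] bar [[537.06668123  87.54420168 104.        ]]
bottle [ 619.84523941 -140.63642244    0.        ] tape [540.74400603 257.09479386  12.        ] box [752.93584573 229.51132084  70.        ]
```

```bash
C="python3 -m crank"
python3 -m crank '[[-0.04,-0.023,0,0,0,0,0],[-0.08,-0.046,0,0,0,0,0],[-0.12,-0.069,0,0,0,0,0],[-0.16,-0.092,0,0,0,0,0],[-0.188,-0.108,0,0,0,0,0]]' | tail -3
python3 -m crank '[[-0.04,-0.023,0,0,0,0,0],[-0.08,-0.046,0,0,0,0,0],[-0.12,-0.069,0,0,0,0,0],[-0.16,-0.092,0,0,0,0,0],[-0.188,-0.108,0,0,0,0,0]]' | tail -3
python3 -m crank '[[-0.04,-0.023,0,0,0,0,0],[-0.08,-0.046,0,0,0,0,0],[-0.12,-0.069,0,0,0,-0.03,0],[-0.16,-0.092,0,0,0,-0.06,0],[-0.189,-0.109,0.01,0,0,-0.06,0]]' | tail -3
python3 -m crank '[[0,0,0,0,0,0,0],[0,0,0,0,0,0,0],[0,0,0,0,0,0,0]]'
python3 - <<'E'
from rig import r,cams
import cv2,pickle
f=cams.grab_frame("wrist"); cv2.imwrite("pics/w1.png",f["image"][:,:,::-1]); pickle.dump(f,open("w1.pkl","wb"))
print(f["position"],f["orientation"])
E
```

```text
contact_force: [0.8, -0.2, 0.1]
opening: 1.004
grasp_force: 0.0
contact_force: [0.1, 0.8, -0.5]
opening: 0.998
grasp_force: 0.0
contact_force: [0.3, 0.7, -0.1]
opening: 1.002
grasp_force: 0.0
clock: 2.0
eef_pos: [626.6, 126.1, 240.2]
tcp_rot: [3.142, -0.001, 2.911]
contact_force: [-0.5, -0.0, -0.5]
opening: 1.0
grasp_force: 0.0
[552.54491867 144.07382123 364.54994287] [2.83814229e+00 1.94844582e-05 1.34032689e+00]
```

View pics/w1.png

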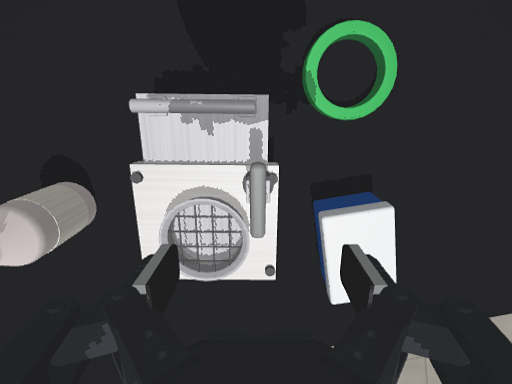

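The wrist view shows the T from (258,164) to (258,237), the bar from (131,105) to (258,106), the collar lip centred near (205,237), and the tip box clear to the right of the T. I'll work out the positions from these.

```bash
python3 - <<'E'
import pickle; from h import *
f=pickle.load(open("w1.pkl","rb"))
a,b=ray(f,(258,166),137),ray(f,(258,236),137); print("T",a,b,(a+b)/2,np.linalg.norm(a-b),"dir",np.arctan2(*(b-a)[1::-1]))
a,b=ray(f,(131,104),106),ray(f,(258,105),106); print("bar",a,b,(a+b)/2,np.linalg.norm(a-b),"dir",np.arctan2(*(b-a)[1::-1])-np.pi/2)
print("collar",ray(f,(205,238),92))
g=[673.35,55.5,-.231]; print(proj(f,world(g,[[-60,58,137],[-140,0,106],[0,0,92]])))
E
```

```text
T [598.10244545 132.21656225 137.        ] [660.40240313 117.50236185 137.        ] [629.25242429 124.85946205 137.        ] 64.01400175248126 dir -0.23193289698410716
bar [524.4092878   34.03705961 106.        ] [550.89279947 143.21719062 106.        ] [537.65104364  88.62712511 106.        ] 112.34623890770742 dir -0.2379708848310873
collar [670.964639    55.94748393  92.        ]
[[258.66866804 201.0852584 ]
 [193.17469039 104.11846345]
 [205.23158193 240.0298123 ]]
```

```bash
python3 -m crank '[[-0.002,0,0.035,0,0,0,0],[-0.002,0,0.07,0,0,0,0],[-0.002,0,0.1,0,0,0,0],[-0.002,0,0.109,0,0,0,0],[-0.002,0,0.109,0,0,0,0]]' 50
python3 -m crank '[[0,0,0,0,0,0,1],[0,0,0,0,0,0,1],[0,0,0,0,0,0,1],[0,0,0,0,0,0,1],[0,0,0,0,0,0,1]]' 50
python3 -m crank '[[0,0,0,0,0,0,1],[0,0,0,0,0,0,1],[0,0,0,0,0,0,1],[0,0,0,0,0,0,1],[0,0,0,0,0,0,1]]' 50
```

```text
clock: 2.55
eef_pos: [628.2, 125.7, 130.6]
tcp_rot: [-3.141, -0.002, 2.912]
contact_force: [-0.1, 0.1, 0.4]
opening: 0.999
grasp_force: 0.0
clock: 3.05
eef_pos: [629.4, 124.3, 131.9]
tcp_rot: [-3.141, 0.001, 2.911]
contact_force: [-4.5, -18.0, 20.8]
opening: 0.15
grasp_force: 53.6
clock: 3.55
eef_pos: [629.4, 123.9, 132.1]
tcp_rot: [-3.14, 0.001, 2.911]
contact_force: [-2.2, -6.1, 6.1]
opening: 0.155
grasp_force: 50.0
```

```bash
python3 -m crank '[[0,-0.001,-0.004,0,0,0,1],[0,-0.001,-0.008,0,0,0,1],[0,-0.001,-0.012,0,0,0,1],[0,-0.001,-0.016,0,0,0,1],[0,-0.001,-0.017,0,0,0,1]]'
python3 -m crank '[[0,0,0,0,0,0,1],[0,0,0,0,0,0,1]]'
```

```text
clock: 4.05
eef_pos: [629.1, 123.8, 148.6]
tcp_rot: [-3.141, 0.0, 2.911]
contact_force: [4.2, -2.7, -9.9]
opening: 0.152
grasp_force: 49.1
clock: 4.25
eef_pos: [629.1, 123.8, 148.1]
tcp_rot: [-3.141, 0.0, 2.911]
contact_force: [5.7, -2.1, -8.9]
opening: 0.151
grasp_force: 49.1
```

```bash
python3 -m crank '[[0,0,0,0,0,-0.12,1],[0,0,0,0,0,-0.24,1],[0,0,0,0,0,-0.36,1],[0,0,0,0,0,-0.48,1],[0,0,0,0,0,-0.6,1]]'
python3 -m crank '[[0,0,0,0,0,-0.1,1],[0,0,0,0,0,-0.2,1],[0,0,0,0,0,-0.3,1],[0,0,0,0,0,-0.3,1],[0,0,0,0,0,-0.3,1]]'
```

```text
clock: 4.75
eef_pos: [629.1, 123.7, 148.0]
tcp_rot: [-3.141, -0.0, -2.767]
contact_force: [4.6, -3.2, -9.2]
opening: 0.154
grasp_force: 49.1
clock: 5.25
eef_pos: [629.1, 123.6, 148.0]
tcp_rot: [-3.141, -0.0, -2.472]
contact_force: [4.6, -3.7, -9.6]
opening: 0.149
grasp_force: 49.1
```

```bash
python3 -m crank '[[0,0,0.002,0,0,0,1],[0,0,0.002,0,0,0,1],[0,0,0.002,0,0,0,0],[0,0,0.002,0,0,0,0],[0,0,0.002,0,0,0,0]]'
python3 -m crank '[[0,0,0,0,0,0,0],[0,0,0,0,0,0,0],[0,0,-0.02,0,0,0,0],[0,0,-0.05,0,0,0,0],[0,0,-0.075,0,0,0,0]]'
python3 -m crank '[[0.02,0.006,0,0,0,-0.13,0],[0.045,0.014,0,0,0,-0.26,0],[0.07,0.022,0,0,0,-0.39,0],[0.094,0.029,0,0,0,-0.52,0],[0.094,0.029,0,0,0,-0.668,0]]'
python3 -m crank '[[0,0,0,0,0,0,0],[0,0,0,0,0,0,0],[0,0,0,0,0,0,0]]'
python3 - <<'E'
from rig import r,cams
import cv2,pickle,numpy as np
f=cams.grab_frame("wrist"); pickle.dump(f,open("w2.pkl","wb")); s=cams.grab_frame("scene")
cv2.imwrite("pics/w2.png",np.hstack([cv2.resize(f["image"],(400,300)),cv2.resize(s["image"][150:300,165:365],(400,300))])[:,:,::-1]); 
print(r.sense()["qpos"])
E
```

```text
clock: 5.75
eef_pos: [628.8, 124.4, 146.5]
tcp_rot: [3.141, 0.0, -2.472]
contact_force: [-1.0, -0.2, 0.0]
opening: 0.657
grasp_force: 0.0
clock: 6.25
eef_pos: [629.0, 124.1, 222.3]
tcp_rot: [3.141, -0.0, -2.472]
contact_force: [-0.3, -0.2, -0.4]
opening: 1.0
grasp_force: 0.0
clock: 6.75
eef_pos: [534.3, 87.5, 221.1]
tcp_rot: [3.139, -0.001, -1.799]
contact_force: [-0.2, -0.4, -0.2]
opening: 1.0
grasp_force: 0.0
clock: 7.05
eef_pos: [537.8, 88.6, 221.3]
tcp_rot: [-3.141, 0.0, -1.808]
contact_force: [0.2, -0.0, -0.8]
opening: 1.002
grasp_force: 0.0
[ 1.60503231e-01  2.60400988e-01  1.83468812e+00  3.61117777e-05
  1.04657792e+00 -2.74562443e+00]
```

View pics/w2.png

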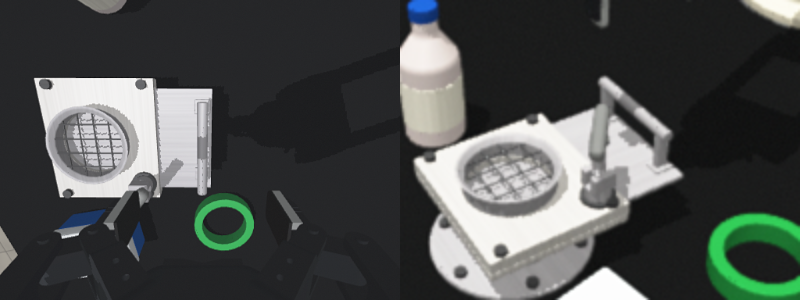

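The T is parked at about 0.9 rad: it runs from (140,190) to (182,160) in the wrist half. The bar lies under the open fingers at about (203,147). Next I descend with the fingers half closed and grip the bar.

```bash
python3 -m crank '[[0,0,0.02,0,0,0,0.4],[0,0,0.05,0,0,0,0.4],[0,0,0.08,0,0,0,0.4],[0,0,0.105,0,0,0,0.4],[0,0,0.115,0,0,0,0.4]]' 60
python3 -m crank '[[0,0,0,0,0,0,0.4],[0,0,0,0,0,0,1],[0,0,0,0,0,0,1],[0,0,0,0,0,0,1],[0,0,0,0,0,0,1]]' 60
python3 -m crank '[[0,0,0,0,0,0,1],[0,0,0,0,0,0,1],[0,0,0,0,0,0,1]]'
```

```text
clock: 7.65
eef_pos: [536.1, 88.3, 103.9]
tcp_rot: [3.138, -0.001, -1.806]
contact_force: [-0.1, -0.2, -0.2]
opening: 0.601
grasp_force: 0.0
clock: 8.15
eef_pos: [538.5, 88.5, 107.7]
tcp_rot: [-3.139, 0.001, -1.804]
contact_force: [-0.2, -0.4, 7.9]
opening: 0.114
grasp_force: 58.6
clock: 8.45
eef_pos: [538.5, 88.5, 107.7]
tcp_rot: [-3.139, 0.001, -1.805]
contact_force: [1.0, -1.5, 7.5]
opening: 0.114
grasp_force: 58.6
```

```bash
python3 -m crank '[[0,0.003,0,0,0,0,1],[0,0.006,0,0,0,0,1],[0,0.009,0,0,0,0,1],[0,0.012,0,0,0,0,1],[0,0.015,0,0,0,0,1]]' 80
python3 -m crank '[[0,0.003,0,0,0,0,1],[0,0.006,0,0,0,0,1],[0,0.008,0,0,0,0,1],[0,0.008,0,0,0,0,1]]'
```

```text
clock: 8.95
eef_pos: [526.3, 91.5, 107.8]
tcp_rot: [-3.134, 0.002, -1.804]
contact_force: [11.1, -5.2, -2.9]
opening: 0.106
grasp_force: 78.1
clock: 9.35
eef_pos: [518.1, 93.5, 107.8]
tcp_rot: [-3.135, 0.002, -1.804]
contact_force: [8.0, -4.0, 0.5]
opening: 0.108
grasp_force: 78.3
```

```bash
python3 -m crank '[[0,0,0,0,0,0,0.4],[0,0,0,0,0,0,0.4],[0,0,0,0,0,0,0.4],[0,0,-0.03,0,0,0,0.4],[0,0,-0.07,0,0,0,0.4]]' 50
python3 -m crank '[[0,0,-0.03,0,0,0,0],[0,0,-0.046,0,0,0,0],[-0.014,-0.025,-0.046,0,0,0.13,0],[-0.028,-0.05,-0.046,0,0,0.26,0],[-0.042,-0.075,-0.046,0,0,0.4,0]]'
python3 -m crank '[[0,-0.03,0,0,0,0.13,0],[0,-0.03,0,0,0,0.268,0],[0,-0.03,0,0,0,0.268,0],[0,-0.03,0,0,0,0.268,0]]'
python3 - <<'E'
from rig import r,cams
import cv2,pickle
f=cams.grab_frame("wrist"); cv2.imwrite("pics/w3.png",f["image"][:,:,::-1]); pickle.dump(f,open("w3.pkl","wb"))
E
```

```text
clock: 9.85
eef_pos: [513.0, 93.5, 175.3]
tcp_rot: [3.137, -0.002, -1.804]
contact_force: [0.8, -0.4, 0.0]
opening: 0.596
grasp_force: 0.0
clock: 10.35
eef_pos: [598.2, 117.6, 222.7]
tcp_rot: [-3.142, 0.0, -2.21]
contact_force: [0.3, 0.4, -0.1]
opening: 1.0
grasp_force: 0.0
clock: 10.75
eef_pos: [621.2, 99.6, 222.0]
tcp_rot: [3.141, -0.001, -2.468]
contact_force: [-0.2, -0.1, 0.2]
opening: 1.004
grasp_force: 0.0
```

View pics/w3.png

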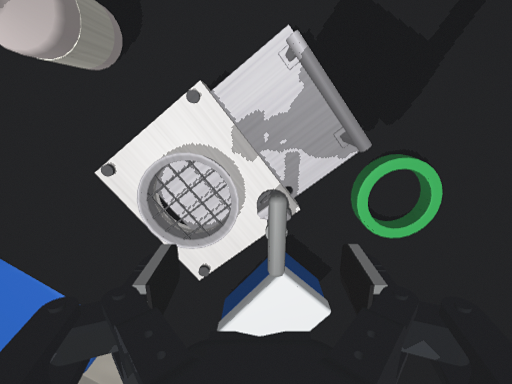

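The T is still parked, from (277,192) to (277,274) and parallel to the tool's x. The gate is about 20 mm out, and a crescent opening shows in the collar near (172,214). My last shift was along the rotated axes, so I'll work out the remaining offset.

```bash
python3 - <<'E'
import pickle; from h import *; from rig import r
f=pickle.load(open("w3.pkl","rb"))
a,b=ray(f,(277,193),152),ray(f,(277,273),152); m=(a+b)/2; s=r.sense()
print(a,b,m,np.linalg.norm(a-b),np.arctan2(*(a-b)[1::-1]),s["eef_pos"],s["tcp_rot"])
M=R.from_euler("xyz",s["tcp_rot"]).as_matrix()
for q in (m,np.array([628.7,124.6,0])): print((q-s["eef_pos"])@M)
E
```

```text
[600.78956073 100.01747129 152.        ] [652.62710906 142.98835048 152.        ] [626.70833489 121.50291089 152.        ] 67.33222018062949 -2.449445204645269 [621.13292792  99.65388133 222.12959384] [ 3.14110453e+00 -5.85310482e-04 -2.46846472e+00]
[-18.02176119  13.5730888   70.12569124]
[-21.59879458  14.67875951 222.12418141]
```

```bash
python3 -m crank '[[-0.0215,0.0145,0,0,0,0,0],[-0.0215,0.0145,0.025,0,0,0,0],[-0.0215,0.0145,0.05,0,0,0,0],[-0.0215,0.0145,0.075,0,0,0,0],[-0.0215,0.0145,0.075,0,0,0,0]]' 50
python3 -m crank '[[0,0,0,0,0,0,1],[0,0,0,0,0,0,1],[0,0,0,0,0,0,1],[0,0,0,0,0,0,1],[0,0,0,0,0,0,1]]' 50
python3 -m crank '[[0,0,0,0,0,0,1],[0,0,0,0,0,0,1],[0,0,-0.001,0,0,0,1],[0,0,-0.0015,0,0,0,1],[0,0,-0.0015,0,0,0,1]]' 50
```

```text
clock: 11.3
eef_pos: [626.9, 124.1, 144.2]
tcp_rot: [3.139, -0.005, -2.469]
contact_force: [-0.4, 0.6, 0.4]
opening: 1.002
grasp_force: 0.0
clock: 11.8
eef_pos: [630.0, 124.2, 148.1]
tcp_rot: [-3.141, 0.001, -2.472]
contact_force: [-0.3, -1.8, 8.3]
opening: 0.148
grasp_force: 52.6
clock: 12.3
eef_pos: [629.9, 124.1, 148.4]
tcp_rot: [-3.141, 0.0, -2.472]
contact_force: [3.8, 0.3, -5.1]
opening: 0.157
grasp_force: 49.3
```

```bash
python3 -m crank '[[0,0,-0.001,0,0,0.1,1],[0,0,-0.001,0,0,0.22,1],[0,0,-0.001,0,0,0.34,1],[0,0,-0.001,0,0,0.46,1],[0,0,-0.001,0,0,0.58,1]]'
python3 -m crank '[[0,0,0,0,0,0.12,1],[0,0,0,0,0,0.24,1],[0,0,0,0,0,0.325,1],[0,0,0,0,0,0.325,1],[0,0,0,0,0,0.325,1]]'
```

```text
clock: 12.8
eef_pos: [630.0, 123.8, 149.0]
tcp_rot: [-3.141, 0.0, -3.057]
contact_force: [6.7, -2.1, -8.7]
opening: 0.152
grasp_force: 48.8
clock: 13.3
eef_pos: [630.0, 123.6, 149.0]
tcp_rot: [-3.141, 0.001, 2.906]
contact_force: [6.0, -2.5, -9.1]
opening: 0.153
grasp_force: 48.9
```

```bash
python3 -m crank '[[0,0,0.002,0,0,0,1],[0,0,0.004,0,0,0,1],[0,0,0.005,0,0,0,1],[0,0,0.005,0,0,0,1]]'
python3 -m crank '[[0,0,0,0,0,0,0],[0,0,0,0,0,0,0],[0,0,0,0,0,0,0],[0,0,-0.03,0,0,0,0],[0,0,-0.06,0,0,0,0]]'
python3 -m crank '[[0,0,-0.02,0,0,0,0],[0,0,-0.02,0,0,0,0],[0,0,-0.02,0,0,0,0]]'
python3 - <<'E'
from rig import r,cams
import cv2,numpy as np
f=cams.grab_frame("wrist"); s=cams.grab_frame("scene"); d=cams.grab_frame("side")
cv2.imwrite("pics/w4.png",np.hstack([cv2.resize(f["image"],(400,300)),cv2.resize(d["image"][130:230,210:343],(400,300))])[:,:,::-1])
E
```

```text
clock: 13.7
eef_pos: [630.1, 123.7, 145.4]
tcp_rot: [-3.141, 0.001, 2.906]
contact_force: [2.0, -4.2, 2.3]
opening: 0.153
grasp_force: 50.4
clock: 14.2
eef_pos: [628.6, 124.3, 204.4]
tcp_rot: [-3.141, -0.003, 2.906]
contact_force: [0.7, 0.2, 0.7]
opening: 0.984
grasp_force: 0.0
clock: 14.5
eef_pos: [629.4, 124.3, 224.6]
tcp_rot: [3.141, 0.0, 2.906]
contact_force: [0.7, 1.0, -0.9]
opening: 1.0
grasp_force: 0.0
```

View pics/w4.png

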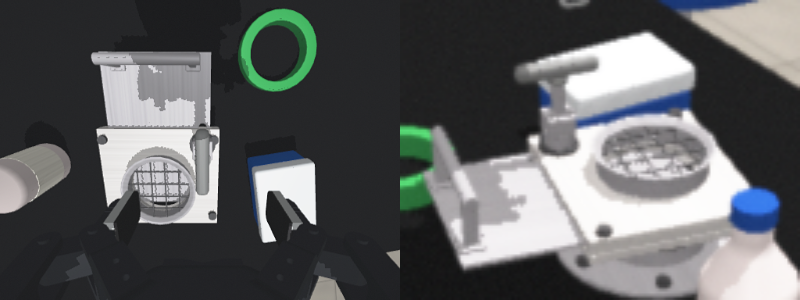

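The T is parallel again and riding on the sheet, at (202,160) in the wrist half. Nothing beside it has moved. Back to the bar.

```bash
python3 -m crank '[[0.02,-0.011,0,0,0,-0.14,0.4],[0.04,-0.022,0,0,0,-0.28,0.4],[0.06,-0.034,0,0,0,-0.42,0.4],[0.08,-0.045,0,0,0,-0.56,0.4],[0.101,-0.056,0,0,0,-0.7,0.4]]'|sed -n 2,3p
python3 -m crank '[[0,0,0,0,0,-0.14,0.4],[0,0,0,0,0,-0.28,0.4],[0,0,0,0,0,-0.42,0.4],[0,0,0,0,0,-0.56,0.4],[0,0,0,0,0,-0.7,0.4]]'|sed -n 2,3p
python3 -m crank '[[0,0,0,0,0,-0.1,0.4],[0,0,0,0,0,-0.173,0.4],[0,0,0,0,0,-0.173,0.4],[0,0,0,0,0,-0.173,0.4]]'
```

```text
eef_pos: [516.9, 93.0, 223.6]
tcp_rot: [3.141, -0.002, -2.672]
eef_pos: [517.8, 93.2, 223.7]
tcp_rot: [3.14, -0.001, -1.972]
clock: 16.05
eef_pos: [518.0, 93.3, 224.1]
tcp_rot: [3.14, -0.0, -1.807]
contact_force: [-0.4, -0.1, 0.2]
opening: 0.603
grasp_force: 0.0
```

```bash
python3 -m crank '[[0,0,0.03,0,0,0,0.4],[0,0,0.06,0,0,0,0.4],[0,0,0.09,0,0,0,0.4],[0,0,0.112,0,0,0,0.4],[0,0,0.118,0,0,0,0.4]]' 60
python3 -m crank '[[0,0,0,0,0,0,0.4],[0,0,0,0,0,0,1],[0,0,0,0,0,0,1],[0,0,0,0,0,0,1],[0,0,0,0,0,0,1]]' 80
python3 -m crank '[[0,0,0,0,0,0,1],[0,0.002,0,0,0,0,1],[0,0.004,0,0,0,0,1],[0,0.006,0,0,0,0,1],[0,0.008,0,0,0,0,1]]' 
python3 -m crank '[[0,0.001,0,0,0,0,1],[0,0.002,0,0,0,0,1],[0,0.003,0,0,0,0,1],[0,0.004,0,0,0,0,1],[0,0.005,0,0,0,0,1]]'
```

```text
clock: 16.55
eef_pos: [516.6, 93.0, 104.3]
tcp_rot: [3.138, -0.002, -1.806]
contact_force: [-0.6, -0.4, -0.5]
opening: 0.601
grasp_force: 0.0
clock: 17.05
eef_pos: [518.6, 93.6, 108.1]
tcp_rot: [-3.141, 0.001, -1.805]
contact_force: [-3.0, 1.1, 8.5]
opening: 0.107
grasp_force: 78.1
clock: 17.55
eef_pos: [515.1, 94.5, 108.2]
tcp_rot: [-3.132, 0.002, -1.804]
contact_force: [15.2, -9.8, -8.9]
opening: 0.107
grasp_force: 77.9
clock: 18.05
eef_pos: [510.3, 95.7, 108.2]
tcp_rot: [-3.132, 0.002, -1.804]
contact_force: [14.4, -8.9, -8.6]
opening: 0.105
grasp_force: 78.1
```

```bash
for i in 1; do python3 -m crank '[[0,0.001,0,0,0,0,1],[0,0.002,0,0,0,0,1],[0,0.003,0,0,0,0,1],[0,0.004,0,0,0,0,1],[0,0.005,0,0,0,0,1]]'|sed -n '2p;4p'; done
python3 -m crank '[[0,0.001,0,0,0,0,1],[0,0.0015,0,0,0,0,1],[0,0.002,0,0,0,0,1],[0,0.0025,0,0,0,0,1],[0,0.003,0,0,0,0,1]]'|sed -n '2p;4p'
python3 -m crank '[[0,0.0006,0,0,0,0,1],[0,0.0012,0,0,0,0,1],[0,0.0018,0,0,0,0,1],[0,0.0024,0,0,0,0,1],[0,0.003,0,0,0,0,1]]'|sed -n '2p;4p'
```

```text
eef_pos: [505.4, 96.9, 108.2]
contact_force: [15.6, -9.0, -8.4]
eef_pos: [502.5, 97.6, 108.2]
contact_force: [14.4, -9.1, -7.8]
eef_pos: [499.6, 98.3, 108.2]
contact_force: [14.4, -8.3, -8.5]
```

```bash
python3 -m crank '[[0,0.0006,0,0,0,0,1],[0,0.0012,0,0,0,0,1],[0,0.0018,0,0,0,0,1],[0,0.0024,0,0,0,0,1],[0,0.003,0,0,0,0,1]]'|sed -n '2p;4p'
```

```text
eef_pos: [496.0, 99.1, 108.2]
contact_force: [9.5, -5.3, -3.0]
```

```bash
python3 -m crank '[[0,0.0005,0,0,0,0,1],[0,0.001,0,0,0,0,1],[0,0.0015,0,0,0,0,1],[0,0.002,0,0,0,0,1],[0,0.002,0,0,0,0,1]]'|sed -n '2p;4p'
```

```text
eef_pos: [495.1, 99.4, 108.2]
contact_force: [15.8, -9.3, -9.3]
```

```bash
python3 -m crank '[[0,0.0005,0,0,0,0,1],[0,0.001,0,0,0,0,1],[0,0.0015,0,0,0,0,1],[0,0.002,0,0,0,0,1],[0,0.002,0,0,0,0,1]]'|sed -n '2p;4p'
```

```text
eef_pos: [494.4, 99.6, 108.3]
contact_force: [20.8, -12.4, -13.5]
```

```bash
python3 -m crank '[[0,0.0005,0,0,0,0,1],[0,0.001,0,0,0,0,1],[0,0.0015,0,0,0,0,1],[0,0.0015,0,0,0,0,1]]'|sed -n '2p;4p'
python3 - <<'E'
from rig import cams
import cv2,numpy as np
s=cams.grab_frame("scene"); d=cams.grab_frame("side")["image"]
b=cv2.imread("pics/side0.png")[:,:,::-1]
c=lambda i:cv2.resize(i[140:240,225:325],(400,400),interpolation=3)
cv2.imwrite("pics/z5.png",np.hstack([c(b),c(d)])[:,:,::-1]); cv2.imwrite("pics/s5.png",s["image"][:,:,::-1])
E
```

```text
eef_pos: [493.8, 99.8, 108.3]
contact_force: [25.4, -15.1, -18.7]
```

View pics/z5.png

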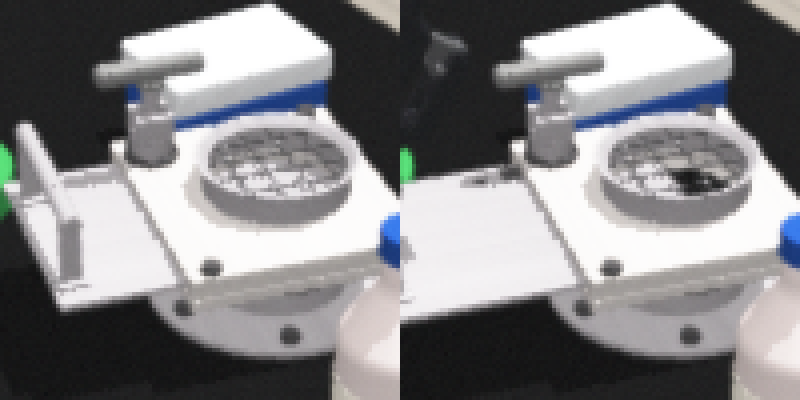

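The T sits at the same height as when shut (row 67 in both halves), so the pin is fully down. The gate is about 45 mm out and the pull force is climbing against the lock. I'll relax the pull, release and retreat.

```bash
python3 -m crank '[[0,-0.002,0,0,0,0,1],[0,-0.0035,0,0,0,0,1],[0,-0.0045,0,0,0,0,1],[0,-0.0045,0,0,0,0,1]]'|sed -n '2p;4p'
python3 -m crank '[[0,-0.0005,0,0,0,0,0.4],[0,-0.0005,0,0,0,0,0.4],[0,-0.0005,0,0,0,0,0.4],[0,-0.0005,0,0,0,0,0.4]]'|sed -n '2p;4p'
python3 -m crank '[[0,0,-0.03,0,0,0,0.4],[0,0,-0.07,0,0,0,0.4],[0,0,-0.11,0,0,0,0.4],[0,0,-0.15,0,0,0,0.4],[0,0,-0.15,0,0,0,0.4]]'
python3 -m crank '[[0,0,0,0,0,0,0.4],[0,0,0,0,0,0,0.4],[0,0,0,0,0,0,0.4]]' >/dev/null
python3 - <<'E'
from rig import cams
import cv2,numpy as np
s=cams.grab_frame("scene")["image"]; d=cams.grab_frame("side")["image"]
cv2.imwrite("pics/z6.png",np.hstack([cv2.resize(s[150:350,150:390],(400,333)),cv2.resize(d[140:240,205:325],(400,333))])[:,:,::-1])
E
```

```text
eef_pos: [494.1, 99.6, 108.2]
contact_force: [7.6, -5.4, -0.7]
eef_pos: [491.3, 99.7, 106.8]
contact_force: [0.8, 0.7, 0.5]
clock: 22.85
eef_pos: [494.2, 100.3, 262.1]
tcp_rot: [-3.134, 0.004, -1.804]
contact_force: [1.6, 0.3, -0.4]
opening: 0.601
grasp_force: 0.0
```

View pics/z6.png

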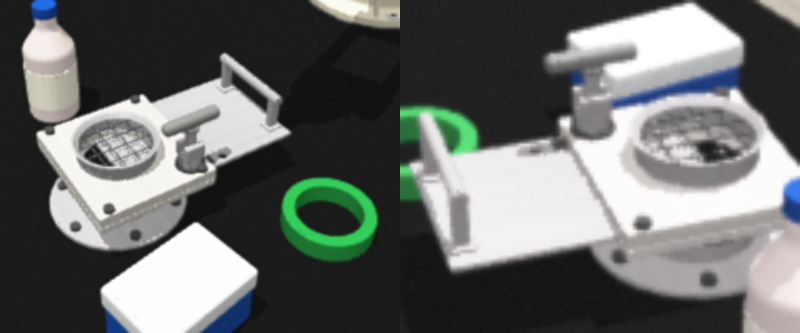

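The T is down and parallel at (190,120), the gate is partly open, the bystanders are in place and the robot is clear.

```bash
python3 -c "
from rig import sign_off
print(sign_off())"
```

```text
the job is handed in; nothing more can be done
None
```

The inlet gate is locked in its working hole about 45 mm out, with the pin fully down; the tip box, bottle and tape roll look undisturbed in the last camera view, and the job was handed in at about 23 s.

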